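# Lift the hot flask off the hotplate with the sprung tongs and hold it

### The arm

A 6-joint arm with a two-finger parallel gripper is mounted at the origin on a cart in front of the work surface, level with it; the furniture and walls round the work are solid. World frame = base frame: x ahead of the robot, y to its left, z up, the work surface at z = 0. Lengths are in mm, angles in rad, forces in N, time in s.
With the tool pointing down it reaches from about 300 to 775 mm from the base axis. Payload 14.6 kg.
Tool frame: the origin (TCP) lies on the centre line of the jaws, within the pads' length; the fingertips stand ahead of it and the grasp point (between the pads) is the TCP (manip.tip_reach is the z of the fingertips in the tool frame, in mm); z points along the fingers, y is the direction in which the jaws open and shut (so a half turn about z gives the same grasp; the last joint's range is limited). The gripper opens to 94 mm and grips with 3 to 60 N. Pads are 16 mm wide; open, the fingers measure 119 mm over their backs; the gripper's body (75 mm by 177 mm) begins 78 mm behind the grasp point.
Start: joints at [1.04, 0.3, 1.521, -0, 1.321, -0.067], TCP at [246.038, 491.889, 224.446] pointing down, gripper open.
Joint ranges: [-3.03, 3.03], [-0.79, 2.21], [0.23, 2.52], [-1.04, 4.18], [0, 3.07], [-2.55, 2.55]. Speed limits (rad/s): [2.22, 2.22, 2.57, 3.14, 3.14, 3.14].

### API

Orientations are given as [roll, pitch, yaw] about the fixed x, y, z axes, in that order (R = Rz(yaw) Ry(pitch) Rx(roll)).
In Python, from cell import manip, camera, search_frame, masks_of, tip_of gives the robot as it stands.
- The arm moves only by the tool send_rows, never from a script. Its argument "plan" is a list of rows, each an object with "travel": the shift along the tool's x, y, z in mm, a list of three; "delta_rot": the turn, a rotation vector about the tool's x, y, z in degrees, a list of three; "fingers": the gripper's target within -1 to 1 (shut at 1, half-way at 0, fully open at -1). In form: [{"travel": [dx, dy, dz], "delta_rot": [wx, wy, wz], "fingers": fingers}, ...]. A call has 1 to 20 rows; each row shifts and turns the commanded pose from where the row before left it, along the tool's axes as they then stand; what a row does not reach is not made up. A row lasts 1/8 s, in which the tool goes at most 62.5 mm and 10.7 degrees, less where a joint would pass 70% of its speed; a pose out of reach is approached as far as the arm can. A call is refused whole if a number of a shift passes 62.5 or a number of a turn 10.7, either way. A call with a gripper value outside its range is refused whole. The fingers move at their own pace and stop on an object; "grip_force" is the grip in N (left out, the last holds). Time passes only in rows, so rows that do not move let the fingers close. It gives the time, the measured TCP pose, the force and the opening at its end, in the units of the state.
- manip.read_state(): the state, without advancing time (a new reading comes with each control period).
- camera(name): name is "scene" or "top" or "wrist"; returns a dict with "color" (400x640x3 uint8, red, green, blue), "z_map" (400x640 float32, mm along the optical axis (not along the pixel's ray), 0 where there is no reading), "fov_y" (degrees; the focal length in pixels is half the picture's height over the tangent of half this angle, whatever the lens; pixels are square), "cx", "cy" (the principal point, pixels), "k1" (the pictures are not rectified: a ray, as slopes to the right and down, at radius r is drawn at 1 + k1 r^2 times it, then the intrinsics apply), "world_from_camera" (4x4, takes a point from camera to world coordinates); the wrist camera has in their place "tool_from_camera" (4x4, takes a point from camera to tool coordinates, whose origin is the TCP and whose axes are the flange's). Camera axes: x right, y up, looking along -z (the intrinsics and any distortion apply to the point x, -y, -z); pixel columns grow to the right and rows downward; lengths in mm; the calibration is good to about 2 mm. A picture is of the moment at which its call begins: read the wrist's pose just before it.
- manip.sign_off(): hands the job in, once; it reports no verdict.
Trained networks look in the newest picture that a camera, given by its name, has taken for a name from the list of things; names that differ only in an ending like _2 or _b are one class to them, and where a whole thing is asked for, a point or a joint stands for the part that bears it (a point fixed in the world has none). Each returns a list of dicts, best first, with "confidence" (0 to 1); they miss things now and then, are a little off and sometimes report something else, mostly with a low value. They report only what shows in the picture. A call takes as long as a camera call. They do not tell look-alikes from the thing itself.
- search_frame(name, camera): "at" ([x, y, z] in mm, in the coordinates of the camera as it stood for that picture, good to about 4 mm: the middle of the surface that is visible of it).
- masks_of(name, camera): "region" (400x640 bool, what is visible of it).
- tip_of(name, camera): "at" ([x, y, z] in mm, in the coordinates of the camera as it stood for that picture, good to about 4 mm: a listed point, or the origin of a listed thing).
The state is a dict: "clock": time; "joints": joint angles; "qd": joint speeds; "effort": joint torques, N m; "eef_pos": TCP position; "eef_rot": TCP orientation; "wrist_force": force on the tool from outside, world axes, zero at the start; "moment": the same for the moment, N m; "finger_gap": finger opening in mm.
Only numpy, scipy, OpenCV 4.12 (cv2) and the standard library are available. Lean on these libraries where they do the work, as an engineer would, in place of code of your own. Each camera call takes 0.05 s, during which the arm holds its last target. There are 200 camera calls.

### The job

The empty glass flask on the hotplate is hot: take the sprung flask tongs by their ribbed finger plates, bring their open jaws round its neck below the rim while it stands on the plate, and squeeze the tongs to the mark, so that the jaws make a loose ring under the rim without pinching the glass. Keep them at the mark, lift the flask off the plate and finish holding it, hanging still and upright from the tongs a few centimetres or more above the cork mat, to cool in the air; do not put it down or let go. Do not touch the flask with the gripper itself, and leave the small flask, the sample jar and the loose cap where they stand.

Things in the scene. Friction and masses are not known exactly. Their poses are not given: they have to be found in the camera images.
- tongs: sprung flask tongs, bare steel, like big tweezers, flat on their rest: U-shaped spring bow, two legs 14 mm high, half-ring jaws of 6 mm rod at the front. 0.13 kg, 212 mm long. Origin at the bow's mouth, underside of the legs; x from bow to jaws, y to their left, z up. Both legs swing alike; at the finger plates they push back with about 9 N at first, 18 N at the mark: grip with 30 N or more
- tongs_grip (a point): middle between the two ribbed finger plates, 110 mm ahead of the bow, half-way up, 43 mm above the table; axes as the tongs. Plates 44 mm long, 24 mm high, taken from outside: outer faces 53 mm apart as they lie open, 40 mm apart and parallel at the mark. At the mark a dark groove on the thin guide pin through the legs (45 mm behind here) just comes out of the right leg
- jaw_ring (a point): centre of the ring that the jaws form, 70 mm ahead of tongs_grip along the tongs' x, same height; the jaw rod reaches 3 mm above and below it
- jaw_left (a point): inner face of the left jaw at its middle. The jaw gap is the distance from here to jaw_right: 57 mm open, 36 mm at the mark, where the jaws make a ring of 36 mm inside diameter, open in front and behind. Each mm that the finger plates close narrows the jaw gap by 1.6 mm
- jaw_right (a point): inner face of the right jaw at its middle
- flask: hot conical flask of clear glass on the hotplate, 0.08 to 0.13 kg, 130 mm tall, base 82 mm wide; origin at the centre of its underside, z up. From 93 to 122 mm up it has a straight neck of 32 mm diameter, then a beaded rim of 42 mm diameter (bead's underside 123 mm up). The open jaws pass over the rim from above; closed to the mark they catch under the bead
- flask_neck (a point): on the flask's axis, 113 mm above its underside: the height on the neck where the jaws go
- hotplate: bench hotplate, fixed, 150 x 150 mm, white ceramic top 58 mm above the table, knob at the front; origin at the centre of its underside
- tongs_rest: fixed black plastic rest under the tongs, 150 x 76 mm base 6 mm thick with two cross-bars 116 mm apart, 104 mm wide over their upturned ends (48 mm high), on which the legs lie 36 mm above the table; the finger plates lie between the bars; origin at the centre of its underside
- mat_top (a point): centre of the upper face of the round cork mat, fixed, 110 mm across, 10 mm thick, on the table
- small_flask: bystander: small conical glass flask, 62 mm wide, 100 mm tall, loose; origin at the centre of its underside
- sample_jar: bystander: small jar with a screw cap, 41 mm wide, 53 mm tall, loose; origin at the centre of its underside
- blue_cap: bystander: loose screw cap, 52 mm wide, 25 mm high; origin at the centre of its underside
Mind the look-alikes: they are no part of the job. Leave any turquoise look-alike of the flask alone.

How it is judged (in metres and radians):
On the way, in this order (a step that is already met when the one before it is completed fails the run):
1. the tongs are lifted off their rest (height (world z) of tongs_grip above 0.08 m and contact force between tongs and the fingers above 1 N), for 0.1 s.
2. the jaws are round the neck below the rim and squeezed to the mark (inner gap 33.5 to 38.5 mm) while the flask still stands on the hotplate (distance between jaw_left and jaw_right between 0.0335 and 0.0385 m and horizontal distance between jaw_ring and flask_neck below 0.01 m and z of jaw_ring in the frame of flask between 0.095 and 0.124 m and contact force between flask and hotplate above 0.1 N), for 0.2 s.
3. the flask is lifted clear of the hotplate (height (world z) of flask above 0.075 m), for 0.1 s.
At the end, for the whole second after the job is handed in: Fingers hold the tongs at the mark (jaw gap 33.5-38.5 mm); the flask hangs from the jaws alone (ring within 12 mm of the neck axis), underside over 35 mm above the table, within 40 mm sideways of the mat's middle, within 0.3 rad of upright, below 30 mm/s, untouched by gripper or arm (distance between jaw_left and jaw_right between 0.0335 and 0.0385 m and contact force between tongs and the fingers above 2 N and contact force between tongs and flask above 0.3 N and horizontal distance between jaw_ring and flask_neck below 0.012 m and height (world z) of flask above 0.035 m and horizontal distance between flask and mat_top below 0.04 m and angle between flask's own z axis and vertical below 0.3 rad and linear speed of flask below 0.03 m/s and contact force between flask and the arm below 0.3 N); the arm keeps its last pose, push and grip.
It fails at once if the neck of the flask is pinched or struck (more than 10 N between tongs and flask) (contact force between tongs and flask above 10 N).
It fails at once if the gripper itself touches the hot flask (contact force between any of the fingers, the arm and flask above 0.5 N).
It fails at once if the flask is tipped over (angle between flask's own z axis and vertical above 0.5 rad).
It fails at once if a bystander is displaced by more than 30 mm (distance of any of small_flask, sample_jar, blue_cap from where it was at the start of the episode above 0.03 m).
It also fails if it takes over 45 s, if anything falls off the work surface, if the arm or the gripper's body presses on something with over 40 N, if the wrist force passes 120 N, or if a joint passes its speed limit or range.

## Working session

There is one attempt and no reset: what is moved stays moved. The work goes in short steps, Python scripts to look and compute and a tool call to move; the robot and the scene stay as the last step left them, time stands still between calls to the robot, and variables do not carry over. Pictures are saved under pics/ and viewed, about 8 in all and at most 12, crops included, and the job is handed in when it is done.

Besides the shell and the picture viewer there is one more tool, called after "Request:" as a command line: name --argument value ..., lists and objects as JSON in quotes. send_rows: Moves the arm, as the interface text tells. Its arguments: {"type":"object","properties":{"plan":{"type":"array"},"grip_force":{"type":"number"}},"required":["plan"]}

```bash
mkdir -p pics; cat > h.py <<'E'
import numpy as np, cv2
from cell import manip, camera, search_frame, masks_of, tip_of
from scipy.spatial.transform import Rotation as R
def T_wc(c):
    if 'world_from_camera' in c: return np.array(c['world_from_camera'])
    s=c['st']; T=np.eye(4); T[:3,:3]=R.from_euler('xyz',s['eef_rot']).as_matrix(); T[:3,3]=s['eef_pos']
    return T@np.array(c['tool_from_camera'])
def shot(n):
    s=manip.read_state(); c=camera(n); c['st']=s; c['T']=T_wc(c); return c
def w(c,p): return (c['T']@np.r_[p,1])[:3]
def K(c):
    f=200/np.tan(np.radians(c['fov_y'])/2); return np.array([[f,0,c['cx']],[0,f,c['cy']],[0,0,1]])
def D(c): return np.array([c['k1'],0,0,0,0.])
def px(c,P):
    P=np.atleast_2d(P); q=(np.linalg.inv(c['T'])@np.c_[P,np.ones(len(P))].T)[:3]
    s=np.array([q[0]/-q[2],q[1]/q[2]]); r2=(s**2).sum(0); s=s*(1+c['k1']*r2); k=K(c)
    return np.c_[k[0,0]*s[0]+k[0,2],k[1,1]*s[1]+k[1,2]]
def cloud(c):
    v,u=np.mgrid[0:400,0:640].astype(np.float32)
    s=cv2.undistortPoints(np.stack([u.ravel(),v.ravel()],1)[:,None],K(c),D(c))[:,0]
    z=c['z_map'].ravel(); P=np.c_[s[:,0]*z,-s[:,1]*z,-z,np.ones_like(z)]
    return (P@c['T'].T)[:,:3].reshape(400,640,3)
def save(c,n,box=None,k=1):
    im=c['color'][...,::-1]
    if box: im=im[box[1]:box[3],box[0]:box[2]]
    cv2.imwrite('pics/'+n,cv2.resize(im,None,fx=k,fy=k,interpolation=cv2.INTER_CUBIC))
E
python3 - <<'E'
from h import *
print(manip.read_state(), manip.tip_reach)
for cn in ['scene','top']:
    c=shot(cn); save(c,cn+'0.png')
    for n in ['tongs','tongs_grip','jaw_ring','jaw_left','jaw_right','flask','flask_neck','hotplate','tongs_rest','mat_top','small_flask','sample_jar','blue_cap']:
        for d in tip_of(n,cn)[:3]:
            p=w(c,d['at']); print(cn,n,round(d['confidence'],2),p.round(0),px(c,p).round(0))
E
```

```text
{'clock': 0.0, 'joints': array([ 1.04039049e+00,  3.00475843e-01,  1.52158683e+00, -3.51546095e-06,
        1.32068388e+00, -6.66347467e-02]), 'qd': array([ 0.00016306,  0.00077808,  0.00120008, -0.00165541,  0.00124273,
        0.00224784]), 'effort': array([-2.29841258e-03, -5.31817245e+01, -3.52729583e+01,  7.07413908e-02,
        2.44004151e-02, -5.02975786e-05]), 'eef_pos': array([245.92727437, 491.68728351, 223.88127929]), 'eef_rot': array([-3.14044108e+00, -7.34358324e-05,  2.67782240e+00]), 'wrist_force': array([0.25745702, 0.71224647, 0.64635566]), 'moment': array([-0.01727854, -0.00977912, -0.04804816]), 'finger_gap': 93.83743138791971} 19.0
scene tongs 0.83 [ 359. -354.   38.] [[373. 338.]]
scene tongs_grip 0.74 [ 465. -327.   38.] [[399. 304.]]
scene jaw_ring 0.8 [ 533. -314.   33.] [[414. 287.]]
scene jaw_ring 0.34 [380.  26.   0.] [[285. 244.]]
scene jaw_ring 0.24 [533. 207. 167.] [[291. 150.]]
scene jaw_left 0.65 [ 528. -283.   39.] [[403. 278.]]
scene jaw_right 0.67 [ 540. -336.   38.] [[423. 290.]]
scene flask 0.74 [506. 337.  -0.] [[266. 178.]]
scene flask 0.63 [531
[... 1246 characters left out ...]
.67 [502. 337.   2.] [[196. 203.]]
top flask 0.46 [373. 224.   2.] [[235. 249.]]
top flask_neck 0.65 [502. 336. 113.] [[184. 196.]]
top flask_neck 0.62 [531. 211. 173.] [[227. 179.]]
top flask_neck 0.5 [ 389. -149.    2.] [[371. 240.]]
top hotplate 0.81 [537. 185.   1.] [[250. 190.]]
top tongs_rest 0.87 [ 459. -333.    1.] [[436. 214.]]
top mat_top 0.82 [ 544. -120.   10.] [[358. 185.]]
top mat_top 0.61 [ 526. -288.   37.] [[421. 188.]]
top small_flask 0.86 [374. 220.   0.] [[237. 248.]]
top sample_jar 0.69 [ 389. -147.   -1.] [[370. 240.]]
top sample_jar 0.49 [373. 221.   2.] [[236. 249.]]
top sample_jar 0.33 [ 471. -327.   40.] [[437. 207.]]
top blue_cap 0.76 [380.  28.  -1.] [[306. 245.]]
```

View pics/scene0.png

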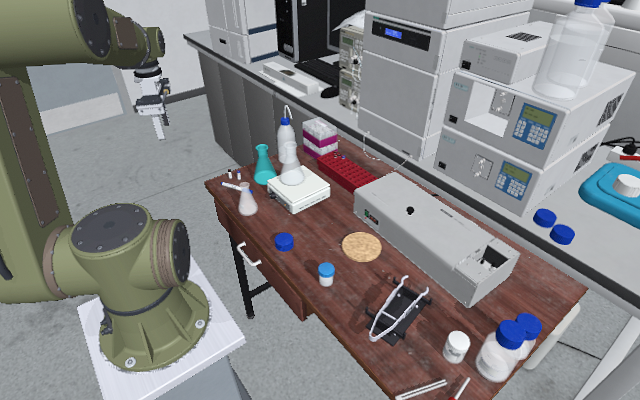

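View pics/top0.png

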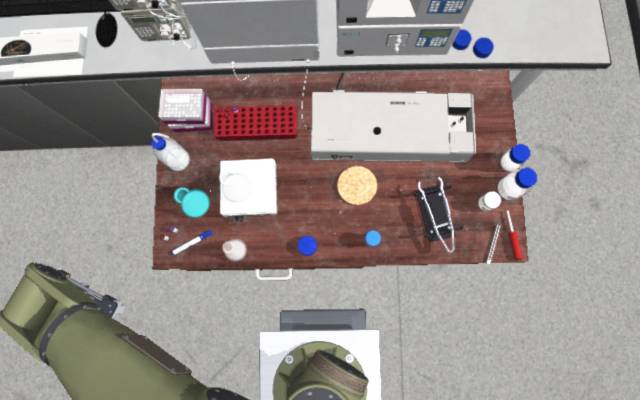

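The scene view shows the clear flask on the hotplate at (292,165) and a turquoise flask standing on the table at (263,165). The tongs are at (398,308) and the mat at (361,246). The top view agrees: clear flask (237,187), turquoise (195,203), tongs (436,212), mat (357,186). The clear flask on the white plate is the one meant. Next I'll measure the obstacles and take one enlarged crop.

```bash
cat >> h.py <<'E'
def step(target,yaw=None):
    s=manip.read_state(); r=R.from_euler('xyz',s['eef_rot'])
    d=r.inv().apply(np.array(target)-s['eef_pos'])
    print('pos',s['eef_pos'].round(1),'rot',s['eef_rot'].round(3),'gap',round(s['finger_gap'],1),'t',s['clock'],'tool delta',d.round(1), 'joints',s['joints'].round(2))
    if yaw is not None: print('rotvec deg',np.degrees((r.inv()*R.from_euler('xyz',[np.pi,0,yaw])).as_rotvec()).round(2))
E
python3 - <<'E'
from h import *
c=shot('scene'); 
im=c['color'][120:260,215:400,::-1]; cv2.imwrite('pics/crop1.png',cv2.resize(im,None,fx=4,fy=4,interpolation=cv2.INTER_CUBIC))
c=shot('top'); P=cloud(c)
b=P[95:160,313:470].reshape(-1,3); b=b[b[:,2]>60]; print('box',np.percentile(b,[1,50,99],axis=0).round(0))
m=masks_of('tongs','top')[0]['region']; q=P[m]; q=q[(q[:,2]>30)&(q[:,2]<70)]
(cx,cy),sz,a=cv2.minAreaRect(q[:,:2].astype(np.float32)); print('tongs',cx,cy,sz,a,len(q))
m=P[155:220,215:280].reshape(-1,3); m=m[(m[:,2]>50)&(m[:,2]<66)]
print('plate',cv2.minAreaRect(m[:,:2].astype(np.float32)),np.median(m[:,2]))
step([462,-328,170],0.24)
E
```

```text
box [[ 607. -415.   64.]
 [ 685. -198.   97.]
 [ 771.   -2.  114.]]
tongs 448.5388488769531 -330.7539367675781 (193.80154418945312, 56.93544006347656) 9.838263511657715 277
plate ((537.5516967773438, 183.33438110351562), (148.2686767578125, 148.58023071289062), 0.9115996956825256) 58.50391478896438
pos [246.  491.9 224.4] rot [-3.142  0.     2.678] gap 94.1 t 1.55 tool delta [-559.9 -636.7   54.4] joints [ 1.04  0.3   1.52 -0.    1.32 -0.07]
rotvec deg [ -0.     0.   139.68]
```

View pics/crop1.png

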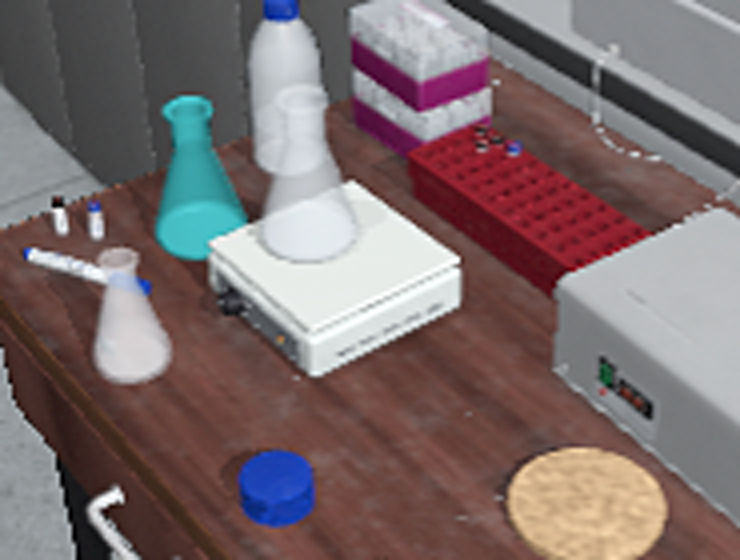

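The crop confirms the target: clear flask on the white plate at crop (305,180), turquoise look-alike on the table at (195,185). I'll move above the tongs now.

Request:
send_rows --plan '[{"travel": [-40,-45.5,0],"delta_rot": [0,0,0],"fingers": -1},{"travel": [-40,-45.5,0],"delta_rot": [0,0,0],"fingers": -1},{"travel": [-40,-45.5,0],"delta_rot": [0,0,0],"fingers": -1},{"travel": [-40,-45.5,0],"delta_rot": [0,0,0],"fingers": -1},{"travel": [-40,-45.5,0],"delta_rot": [0,0,0],"fingers": -1},{"travel": [-40,-45.5,0],"delta_rot": [0,0,0],"fingers": -1},{"travel": [-40,-45.5,0],"delta_rot": [0,0,0],"fingers": -1},{"travel": [-40,-45.5,0],"delta_rot": [0,0,0],"fingers": -1},{"travel": [-40,-45.5,0],"delta_rot": [0,0,0],"fingers": -1},{"travel": [-40,-45.5,0],"delta_rot": [0,0,0],"fingers": -1},{"travel": [-40,-45.5,0],"delta_rot": [0,0,0],"fingers": -1},{"travel": [-40,-45.5,0],"delta_rot": [0,0,0],"fingers": -1},{"travel": [-40,-45.5,0],"delta_rot": [0,0,0],"fingers": -1},{"travel": [-40,-45.5,0],"delta_rot": [0,0,0],"fingers": -1}]'

```text
clock: 3.3
eef_pos: [462.1, -330.5, 224.5]
eef_rot: [-3.142, 0.0, 2.678]
wrist_force: [0.4, 0.8, 0.4]
finger_gap: 94.4
```

Request:
send_rows --plan '[{"travel": [0,0,0],"delta_rot": [0,0,10],"fingers": -1},{"travel": [0,0,0],"delta_rot": [0,0,10],"fingers": -1},{"travel": [0,0,0],"delta_rot": [0,0,10],"fingers": -1},{"travel": [0,0,0],"delta_rot": [0,0,10],"fingers": -1},{"travel": [0,0,0],"delta_rot": [0,0,10],"fingers": -1},{"travel": [0,0,0],"delta_rot": [0,0,10],"fingers": -1},{"travel": [0,0,0],"delta_rot": [0,0,10],"fingers": -1},{"travel": [0,0,0],"delta_rot": [0,0,10],"fingers": -1},{"travel": [0,0,0],"delta_rot": [0,0,10],"fingers": -1},{"travel": [0,0,0],"delta_rot": [0,0,10],"fingers": -1},{"travel": [0,0,0],"delta_rot": [0,0,10],"fingers": -1},{"travel": [0,0,0],"delta_rot": [0,0,10],"fingers": -1},{"travel": [0,0,0],"delta_rot": [0,0,10],"fingers": -1},{"travel": [0,0,0],"delta_rot": [0,0,10],"fingers": -1},{"travel": [0,0,0],"delta_rot": [0,0,0],"fingers": -1}]'

```text
clock: 5.18
eef_pos: [461.9, -328.3, 224.4]
eef_rot: [-3.142, 0.0, 0.235]
wrist_force: [0.8, -0.2, 0.4]
finger_gap: 94.2
```

```bash
python3 - <<'E'
from h import *
c=shot('wrist'); save(c,'w1.png')
for n in ['tongs','tongs_grip','jaw_ring','jaw_left','jaw_right','tongs_rest']:
    for d in tip_of(n,'wrist')[:2]:
        p=w(c,d['at']); print(n,round(d['confidence'],2),p.round(1),px(c,p).round(0))
step([467,-327,43])
E
```

```text
tongs 0.87 [ 358.7 -347.7   33.1] [[308. 259.]]
jaw_ring 0.18 [ 460.3 -328.8   -0.8] [[313. 173.]]
jaw_left 0.96 [ 526.7 -282.9   37.6] [[286. 113.]]
jaw_right 0.92 [ 538.4 -340.7   38.4] [[340. 115.]]
tongs_rest 0.67 [ 460.8 -327.    -1. ] [[311. 172.]]
pos [ 461.9 -328.3  224.4] rot [-3.142  0.     0.236] gap 93.9 t 5.525 tool delta [ 5.300e+00 -1.000e-01  1.814e+02] joints [-0.68  0.34  1.47  0.    1.33  0.65]
```

View pics/w1.png

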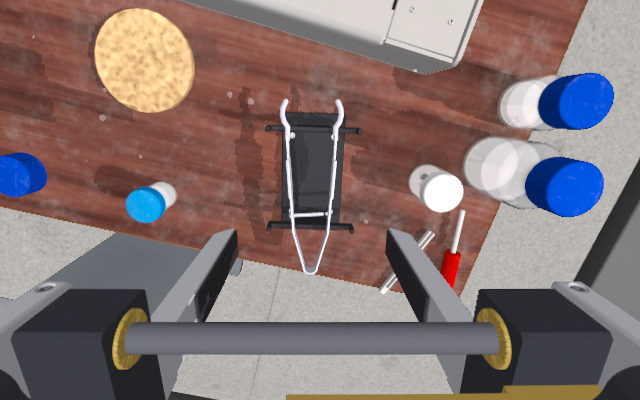

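The wrist view shows the tongs with the bow at (310,272) and jaw tips at (286,104) and (339,103). They lie free on the black rest, well centred. I'll refine their axis from the depth.

```bash
python3 - <<'E'
from h import *
c=shot('wrist'); P=cloud(c)
q=P[90:285,270:360].reshape(-1,3); im=c['color'][90:285,270:360].reshape(-1,3).astype(int)
k=(q[:,2]>36)&(q[:,2]<60)&(im.min(1)>110); q=q[k]
# axis by mirror symmetry: for stations along x', mid of extreme y'
a=0.235; 
for it in range(4):
    u=np.array([np.cos(a),np.sin(a)]); v=np.array([-u[1],u[0]]); s=q[:,:2]@u; t=q[:,:2]@v
    X=[];Y=[];W=[]
    for s0 in np.arange(s.min()+15,s.max()-3,6):
        b=t[abs(s-s0)<3]
        if len(b)>3 and np.ptp(b)>20: X.append(s0);Y.append((b.min()+b.max())/2);W.append(np.ptp(b))
    f=np.polyfit(X,Y,1); a+=np.arctan(f[0])
print('yaw',a,len(X)); print(np.c_[np.array(X)-s.min(),Y,W].round(1)); print('s range',np.ptp(s),np.median(q[:,2]))
u=np.array([np.cos(a),np.sin(a)]); v=np.array([-u[1],u[0]]); s=q[:,:2]@u; t=np.median(q[:,:2]@v)
tm=np.median((np.array(Y)));
print('front',(u*s.max()+v*tm).round(1),'back',(u*s.min()+v*tm).round(1))
E
```

```text
yaw 0.22478158549188595 31
[[  15.  -421.1   21.7]
 [  21.  -421.    26.4]
 [  27.  -421.    28.7]
 [  33.  -420.9   30.9]
 [  39.  -420.9   35.5]
 [  45.  -420.8   37.8]
 [  51.  -420.7   42.2]
 [  57.  -421.3   43.2]
 [  63.  -420.7   44.4]
 [  69.  -419.9   45.6]
 [  75.  -419.8   47.7]
 [  81.  -420.5   46.2]
 [  87.  -421.    47.1]
 [  93.  -420.9   46.9]
 [  99.  -420.8   50.5]
 [ 105.  -421.3   51.4]
 [ 111.  -420.7   52.5]
 [ 117.  -421.3   53.3]
 [ 123.  -421.2   53. ]
 [ 129.  -421.1   55.1]
 [ 135.  -421.    54.8]
 [ 141.  -421.    54.4]
 [ 147.  -420.9   55.2]
 [ 153.  -420.8   55. ]
 [ 159.  -420.7   57.3]
 [ 165.  -420.7   57.1]
 [ 171.  -420.6   56.9]
 [ 177.  -420.5   65.2]
 [ 183.  -421.    68.4]
 [ 189.  -421.    67.9]
 [ 195.  -420.9   67.8]]
s range 203.82218484659194 44.13652000117128
front [ 547.7 -306.5] back [ 349.  -351.9]
```

Request:
send_rows --plan '[{"travel": [4.5,-2.2,0],"delta_rot": [0,0,0.6],"fingers": -1},{"travel": [0,0,30],"delta_rot": [0,0,0],"fingers": -1},{"travel": [0,0,35],"delta_rot": [0,0,0],"fingers": -1},{"travel": [0,0,35],"delta_rot": [0,0,0],"fingers": -1},{"travel": [0,0,30],"delta_rot": [0,0,0],"fingers": -1},{"travel": [0,0,25],"delta_rot": [0,0,0],"fingers": -1},{"travel": [0,0,15],"delta_rot": [0,0,0],"fingers": -1},{"travel": [0,0,11.4],"delta_rot": [0,0,0],"fingers": -1},{"travel": [0,0,0],"delta_rot": [0,0,0],"fingers": -1},{"travel": [0,0,0],"delta_rot": [0,0,0],"fingers": -1}]'

```text
clock: 6.82
eef_pos: [466.1, -325.4, 43.8]
eef_rot: [3.141, -0.001, 0.224]
wrist_force: [0.1, 0.3, 1.1]
finger_gap: 94.1
```

Request:
send_rows --grip_force 35 --plan '[{"travel": [0,0,0],"delta_rot": [0,0,0],"fingers": -0.3},{"travel": [0,0,0],"delta_rot": [0,0,0],"fingers": -0.2},{"travel": [0,0,0],"delta_rot": [0,0,0],"fingers": -0.15},{"travel": [0,0,0],"delta_rot": [0,0,0],"fingers": -0.1},{"travel": [0,0,0],"delta_rot": [0,0,0],"fingers": -0.07},{"travel": [0,0,0],"delta_rot": [0,0,0],"fingers": -0.07},{"travel": [0,0,0],"delta_rot": [0,0,0],"fingers": -0.07},{"travel": [0,0,0],"delta_rot": [0,0,0],"fingers": -0.07}]'

```text
clock: 7.82
eef_pos: [465.8, -325.2, 43.1]
eef_rot: [3.142, -0.0, 0.224]
wrist_force: [0.4, -0.0, 0.9]
finger_gap: 50.5
```

Request:
send_rows --plan '[{"travel": [0,0,-5],"delta_rot": [0,0,0],"fingers": -0.07},{"travel": [0,0,-10],"delta_rot": [0,0,0],"fingers": -0.07},{"travel": [0,0,-20],"delta_rot": [0,0,0],"fingers": -0.07},{"travel": [0,0,-25],"delta_rot": [0,0,0],"fingers": -0.07},{"travel": [0,0,-30],"delta_rot": [0,0,0],"fingers": -0.07},{"travel": [0,0,-30],"delta_rot": [0,0,0],"fingers": -0.07},{"travel": [0,0,-30],"delta_rot": [0,0,0],"fingers": -0.07},{"travel": [0,0,-25],"delta_rot": [0,0,0],"fingers": -0.07},{"travel": [0,0,-15],"delta_rot": [0,0,0],"fingers": -0.07},{"travel": [0,0,-10],"delta_rot": [0,0,0],"fingers": -0.07},{"travel": [0,0,0],"delta_rot": [0,0,0],"fingers": -0.07}]'

```text
clock: 9.2
eef_pos: [465.8, -325.2, 243.2]
eef_rot: [3.141, -0.0, 0.224]
wrist_force: [-0.0, 0.0, -1.1]
finger_gap: 50.6
```

```bash
cat > look.py <<'E'
from h import *
import sys
c=shot('wrist'); save(c,sys.argv[1])
s=c['st']; r=R.from_euler('xyz',s['eef_rot'])
for n in ['tongs','jaw_ring','jaw_left','jaw_right','flask_neck']:
    for d in tip_of(n,'wrist')[:2]:
        p=w(c,d['at']); print(n,round(d['confidence'],2),p.round(1),'tool',r.inv().apply(p-s['eef_pos']).round(1),px(c,p).round(0))
step([465,140,250],0.225)
E
python3 look.py w2.png
```

```text
tongs 0.82 [ 355.5 -352.1  235. ] tool [-113.6    1.8    8.2] [[316. 396.]]
jaw_left 0.81 [ 525.7 -282.1  238.9] tool [ 68.  -28.7   4.3] [[259. 135.]]
jaw_right 0.85 [ 535.3 -333.1  241.3] tool [65.9 23.2  1.9] [[359. 139.]]
pos [ 465.7 -325.1  242.5] rot [-3.141e+00  1.000e-03  2.240e-01] gap 50.6 t 9.5 tool delta [ 102.6 -453.6   -7.3] joints [-0.67  0.33  1.44  0.    1.37  0.67]
rotvec deg [-0.04  0.03 -0.06]
```

View pics/w2.png

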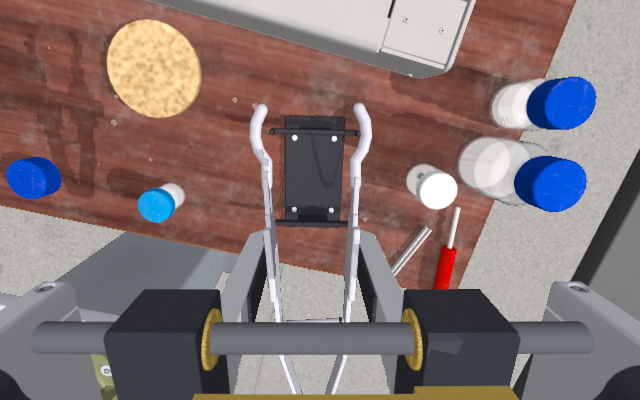

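The wrist view shows the tongs held level between the fingers, with open jaws at (259,130) and (358,130) and the rest empty below. I'll traverse to above the flask, keeping the heading.

Request:
send_rows --plan '[{"travel": [2,-9,-3.5],"delta_rot": [0,0,0],"fingers": -0.07},{"travel": [3.5,-16,-4],"delta_rot": [0,0,0],"fingers": -0.07},{"travel": [8.5,-38,0],"delta_rot": [0,0,0],"fingers": -0.07},{"travel": [8.5,-38,0],"delta_rot": [0,0,0],"fingers": -0.07},{"travel": [8.5,-38,0],"delta_rot": [0,0,0],"fingers": -0.07},{"travel": [8.5,-38,0],"delta_rot": [0,0,0],"fingers": -0.07},{"travel": [8.5,-38,0],"delta_rot": [0,0,0],"fingers": -0.07},{"travel": [8.5,-38,0],"delta_rot": [0,0,0],"fingers": -0.07},{"travel": [8.5,-38,0],"delta_rot": [0,0,0],"fingers": -0.07},{"travel": [8.5,-38,0],"delta_rot": [0,0,0],"fingers": -0.07},{"travel": [8.5,-38,0],"delta_rot": [0,0,0],"fingers": -0.07},{"travel": [8.5,-38,0],"delta_rot": [0,0,0],"fingers": -0.07},{"travel": [8.5,-38,0],"delta_rot": [0,0,0],"fingers": -0.07},{"travel": [8.5,-38,0],"delta_rot": [0,0,0],"fingers": -0.07},{"travel": [3.5,-16,0],"delta_rot": [0,0,0],"fingers": -0.07},{"travel": [2,-9,0],"delta_rot": [0,0,0],"fingers": -0.07},{"travel": [0,0,0],"delta_rot": [0,0,0],"fingers": -0.07},{"travel": [0,0,0],"delta_rot": [0,0,0],"fingers": -0.07}]'

```text
clock: 11.75
eef_pos: [463.7, 192.6, 250.6]
eef_rot: [3.141, 0.0, 0.223]
wrist_force: [-0.2, 0.3, -1.3]
finger_gap: 50.5
```

```bash
python3 look.py w3.png; python3 - <<'E'
from h import *
c=shot('wrist'); P=cloud(c); s=c['st']; r=R.from_euler('xyz',s['eef_rot'])
Q=r.inv().apply((P-s['eef_pos']).reshape(-1,3)).reshape(P.shape)
ok=(c['z_map']>0)&(abs(Q[...,2])<12)&(Q[...,0]>40)&(abs(Q[...,1])<50)
q=Q[ok]; 
for x0 in range(42,92,4):
    b=q[abs(q[:,0]-x0)<2]
    if len(b)>4: l=b[b[:,1]<0];g=b[b[:,1]>0]; print(x0,l[:,1].min().round(1),l[:,1].max().round(1),g[:,1].min().round(1),g[:,1].max().round(1),b[:,2].mean().round(1))
for cn in ['top','scene']:
    c=shot(cn)
    for n in ['flask','flask_neck','jaw_ring','jaw_left','jaw_right']:
        for d in tip_of(n,cn)[:2]: p=w(c,d['at']); print(cn,n,round(d['confidence'],2),p.round(1))
E
```

```text
tongs 0.64 [352.8 169.3 240.9] tool [-113.3   -1.8    9.6] [[310. 394.]]
jaw_left 0.74 [ 389.5 -144.6    1.5] tool [-146.9  312.4  249.1] [[522. 266.]]
jaw_left 0.7 [520.1 234.8 243.7] tool [ 64.3 -28.7   6.8] [[260. 141.]]
jaw_right 0.65 [532.9 180.5 247.4] tool [64.8 27.1  3.1] [[366. 141.]]
jaw_right 0.39 [532.2 211.5  55.7] tool [ 71.   -3.3 194.9] [[310. 115.]]
flask_neck 0.74 [365.3 225.8  -1.2] tool [-88.6 -54.2 251.8] [[274. 228.]]
flask_neck 0.64 [531.3 208.6 170.6] tool [69.5 -0.8 80. ] [[312. 123.]]
pos [463.7 193.  250.6] rot [ 3.142 -0.     0.223] gap 50.7 t 12.05 tool delta [-10.5  52.    0.6] joints [ 0.32  0.17  1.62 -0.    1.35  1.67]
rotvec deg [ 0.   -0.   -0.09]
42 -28.7 -23.0 19.6 25.2 1.5
46 -28.7 -23.0 19.6 25.0 2.3
50 -28.4 -22.7 19.3 24.8 3.0
54 -29.6 -22.6 19.2 26.3 3.0
58 -32.0 -23.3 19.8 29.0 3.2
62 -32.9 -26.1 22.4 29.0 3.3
66 -33.9 -27.5 23.6 30.0 3.4
70 -33.6 -27.6 23.9 29.9 3.6
74 -33.2 -26.3 22.8 29.7 3.7
78 -32.5 -24.4 20.6 28.3 3.8
82 -30.0 -24.0 19.9 26.8 4.2
top flask 0.35 [527.7 206.7  59.5]
scene flask 0.85 [530.9 208.1  52.5]
scene flask 0.68 [503.5 338.5   3.3]
scene flask_neck 0.87 [502.8 340.5 115.6]
scene flask_neck 0.81 [532.9 203.7 166.6]
scene jaw_ring 0.9 [526.9 206.5 245.3]
scene jaw_left 0.62 [525.2 233.  246.3]
scene jaw_right 0.49 [538.9 185.6 245.4]
```

View pics/w3.png

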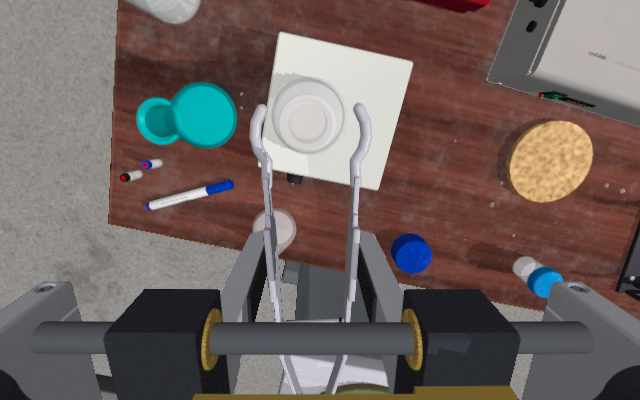

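The wrist view shows the flask at (308,117) on the plate, seen between the open jaws at (260,130) and (360,130). I'll overlay model circles on an enlarged crop to settle the lateral offset.

```bash
cat > ov.py <<'E'
from h import *
import sys
fx,fy=map(float,sys.argv[2:4])
c=shot('wrist'); k=4; x0,y0,x1,y1=230,60,400,200
im=cv2.resize(np.ascontiguousarray(c['color'][y0:y1,x0:x1,::-1]),None,fx=k,fy=k,interpolation=cv2.INTER_CUBIC)
t=np.linspace(0,2*np.pi,80)
for z,rr,col in [(58,41,(0,0,255)),(188,21,(0,160,0)),(151,16,(255,0,0))]:
    p=px(c,np.c_[fx+rr*np.cos(t),fy+rr*np.sin(t),0*t+z]); p=((p-[x0,y0]+.5)*k).astype(np.int32)
    cv2.polylines(im,[p[:,None]],True,col,1)
cv2.imwrite('pics/'+sys.argv[1],im)
m=[d for d in masks_of('flask','wrist')]
for d in m[:3]:
    ys,xs=np.nonzero(d['region']); print(d['confidence'],xs.mean(),ys.mean(),xs.min(),xs.max(),ys.min(),ys.max())
print('pred base',px(c,[fx,fy,58]),px(c,[[fx-41,fy,58],[fx+41,fy,58],[fx,fy-41,58],[fx,fy+41,58]]).round(1))
E
python3 ov.py ov1.png 530.5 208.5
```

```text
0.56 190.55598455598457 116.60048770575087 138 237 82 147
0.55 309.6346614413238 115.0753320269976 272 347 76 154
pred base [[312.67681726 117.3106232 ]] [[304.6 153.4]
 [321.3  78.8]
 [348.6 125.8]
 [276.2 108.7]]
```

View pics/ov1.png

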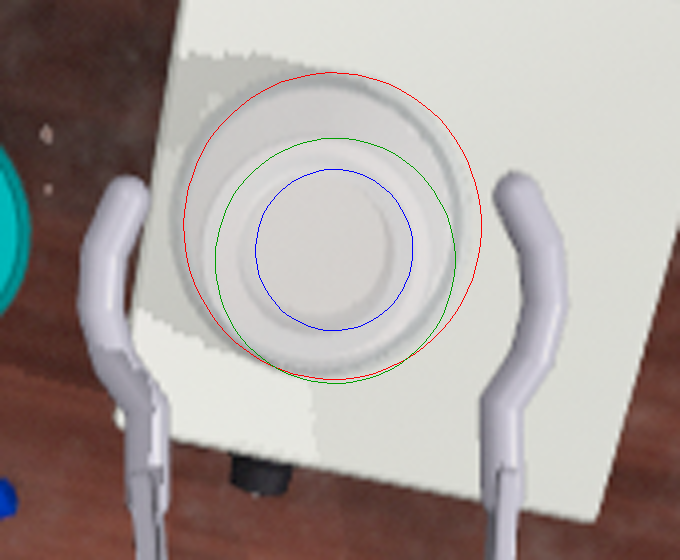

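Request:
send_rows --plan '[{"travel": [0,-1,10],"delta_rot": [0,0,0],"fingers": -0.07},{"travel": [0,0,15],"delta_rot": [0,0,0],"fingers": -0.07},{"travel": [0,0,12],"delta_rot": [0,0,0],"fingers": -0.07},{"travel": [0,0,8],"delta_rot": [0,0,0],"fingers": -0.07},{"travel": [0,0,5],"delta_rot": [0,0,0],"fingers": -0.07},{"travel": [0,0,0],"delta_rot": [0,0,0],"fingers": -0.07},{"travel": [0,0,0],"delta_rot": [0,0,0],"fingers": -0.07}]'

```text
clock: 13.68
eef_pos: [463.6, 194.3, 200.9]
eef_rot: [-3.142, -0.001, 0.224]
wrist_force: [-0.1, -0.3, -0.7]
finger_gap: 50.7
```

```bash
python3 ov.py ov2.png 531.1 211.5; python3 -c "
from h import *; step([464,194,170])"
```

```text
0.86 168.13807890222984 119.66666666666667 103 227 79 154
0.85 310.48800376352517 118.66143954837698 267 354 73 166
0.73 312.007006151743 235.2101845522898 250 372 102 393
pred base [[310.9944125  118.54773368]] [[301.7 160.3]
 [321.   73.5]
 [352.8 128.4]
 [268.5 108.6]]
pos [463.5 194.3 200.9] rot [-3.142e+00 -1.000e-03  2.240e-01] gap 50.1 t 13.775 tool delta [ 0.4  0.4 30.9] joints [0.32 0.22 1.68 0.   1.24 1.67]
```

View pics/ov2.png

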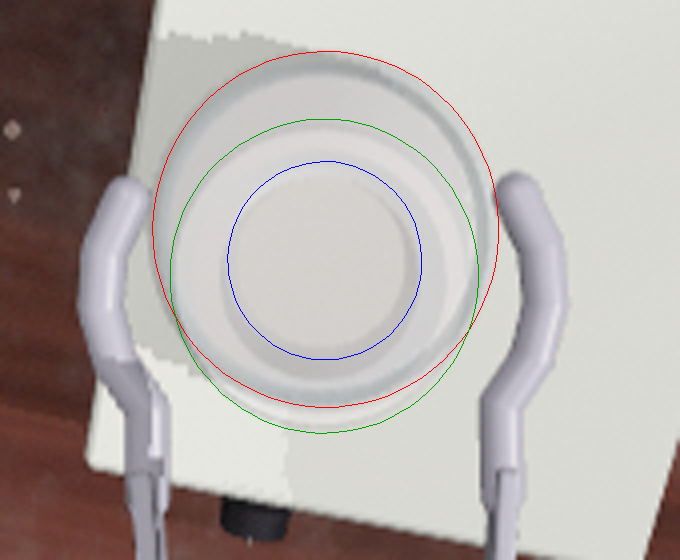

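The overlay fits rim and base to about 1 mm. The rim is centred (about column 324) between the jaws' inner faces at 127 and 522. I'll descend now.

Request:
send_rows --plan '[{"travel": [0.5,0,4],"delta_rot": [0,0,0],"fingers": -0.07},{"travel": [0,0,6],"delta_rot": [0,0,0],"fingers": -0.07},{"travel": [0,0,6],"delta_rot": [0,0,0],"fingers": -0.07},{"travel": [0,0,6],"delta_rot": [0,0,0],"fingers": -0.07},{"travel": [0,0,5],"delta_rot": [0,0,0],"fingers": -0.07},{"travel": [0,0,3],"delta_rot": [0,0,0],"fingers": -0.07},{"travel": [0,0,0],"delta_rot": [0,0,0],"fingers": -0.07}]'

```text
clock: 14.65
eef_pos: [463.9, 194.4, 170.4]
eef_rot: [3.142, 0.0, 0.224]
wrist_force: [0.4, 0.8, -0.9]
finger_gap: 50.9
```

```bash
python3 ov.py ov3.png 531.1 211.5; python3 - <<'E'
from h import *
step([464,194,170]); print(manip.read_state()['wrist_force'])
E
```

```text
0.91 149.31612903225806 122.03302351011482 72 219 77 161
0.82 309.87960836455943 124.04182279705064 262 358 70 179
pred base [[310.86277411 120.5067068 ]] [[300.6 166.6]
 [322.   70.4]
 [357.2 131.4]
 [263.6 109.5]]
pos [464.  194.4 170.7] rot [ 3.142 -0.     0.224] gap 50.9 t 14.75 tool delta [-0.1  0.4  0.7] joints [ 0.32  0.25  1.72 -0.    1.18  1.67]
[-0.13365598  0.82897775 -1.93405358]
```

View pics/ov3.png

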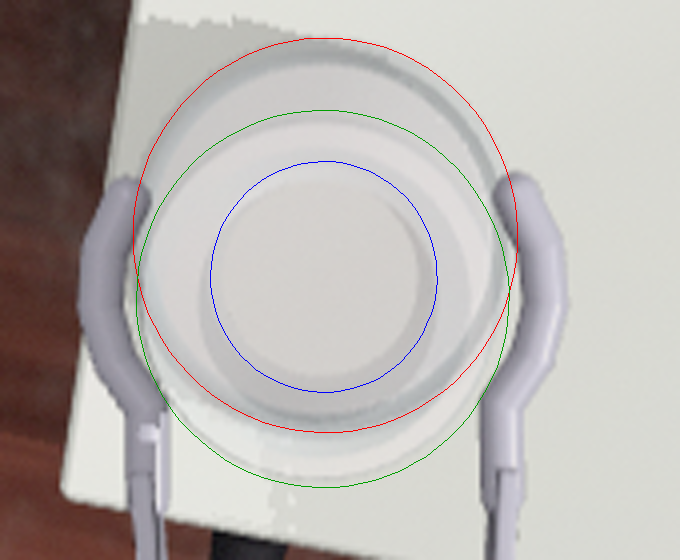

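Request:
send_rows --grip_force 40 --plan '[{"travel": [0,0,0],"delta_rot": [0,0,0],"fingers": -0.03},{"travel": [0,0,0],"delta_rot": [0,0,0],"fingers": 0.01},{"travel": [0,0,0],"delta_rot": [0,0,0],"fingers": 0.04},{"travel": [0,0,0],"delta_rot": [0,0,0],"fingers": 0.07},{"travel": [0,0,0],"delta_rot": [0,0,0],"fingers": 0.09},{"travel": [0,0,0],"delta_rot": [0,0,0],"fingers": 0.11},{"travel": [0,0,0],"delta_rot": [0,0,0],"fingers": 0.13},{"travel": [0,0,0],"delta_rot": [0,0,0],"fingers": 0.15},{"travel": [0,0,0],"delta_rot": [0,0,0],"fingers": 0.15},{"travel": [0,0,0],"delta_rot": [0,0,0],"fingers": 0.15},{"travel": [0,0,0],"delta_rot": [0,0,0],"fingers": 0.15}]'

```text
clock: 16.12
eef_pos: [463.9, 194.4, 170.6]
eef_rot: [-3.142, 0.0, 0.224]
wrist_force: [-0.0, -0.2, -0.3]
finger_gap: 40.4
```

```bash
cat > gap.py <<'E'
from h import *
import sys
c=shot('wrist'); save(c,sys.argv[1],(210,50,410,350),2); P=cloud(c); s=c['st']; r=R.from_euler('xyz',s['eef_rot'])
Q=r.inv().apply((P-s['eef_pos']).reshape(-1,3)).reshape(P.shape)
lum=c['color'].astype(int)
q=Q[(c['z_map']>0)&(abs(Q[...,2])<9)&(Q[...,0]>30)&(abs(Q[...,1])<50)]
for x0 in range(38,92,4):
    b=q[abs(q[:,0]-x0)<2]
    if len(b)>4: l=b[b[:,1]<-2];g=b[b[:,1]>-2]; print(x0,*[round(v,1) for v in (l[:,1].min(),l[:,1].max(),g[:,1].min(),g[:,1].max())] if len(l) and len(g) else '')
print(np.mean([manip.read_state()['finger_gap']]),s['wrist_force'].round(1),s['eef_pos'].round(1))
E
python3 gap.py g1.png
```

```text
38 -20.8 -17.3 13.9 18.2
42 -21.6 -16.1 13.1 18.7
46 -21.5 -15.9 12.6 18.6
50 -21.4 -15.9 12.4 17.9
54 -20.6 -2.0 -2.0 18.7
58 -24.7 -6.9 2.0 20.8
62 -15.4 -12.7 8.2 21.7
66 -26.1 -15.3 10.6 22.3
70 -26.1 -16.1 11.3 22.0
74 -16.1 -14.6 10.0 21.3
78 -14.4 -11.2 6.8 20.6
82 -20.9 -8.1 4.7 18.0
40.55496307571479 [-0.  -0.2 -0.3] [463.9 194.4 170.6]
```

View pics/g1.png

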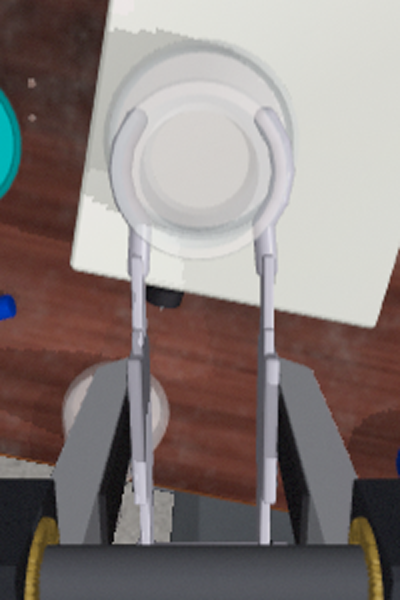

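The view shows the jaws closed to a ring round the neck under the rim. The outer span is 48.3 mm, so the inner gap is about 36.3 mm, and the plates are 40.4 mm apart. I'll lift slowly through the contact.

Request:
send_rows --plan '[{"travel": [0,0,0],"delta_rot": [0,0,0],"fingers": 0.155},{"travel": [0,0,-1.5],"delta_rot": [0,0,0],"fingers": 0.155},{"travel": [0,0,-2],"delta_rot": [0,0,0],"fingers": 0.155},{"travel": [0,0,-1],"delta_rot": [0,0,0],"fingers": 0.155},{"travel": [0,0,-1],"delta_rot": [0,0,0],"fingers": 0.155},{"travel": [0,0,-1],"delta_rot": [0,0,0],"fingers": 0.155},{"travel": [0,0,-1],"delta_rot": [0,0,0],"fingers": 0.155},{"travel": [0,0,-1],"delta_rot": [0,0,0],"fingers": 0.155},{"travel": [0,0,-1],"delta_rot": [0,0,0],"fingers": 0.155},{"travel": [0,0,-1],"delta_rot": [0,0,0],"fingers": 0.155},{"travel": [0,0,-1.5],"delta_rot": [0,0,0],"fingers": 0.155},{"travel": [0,0,-2],"delta_rot": [0,0,0],"fingers": 0.155},{"travel": [0,0,-3],"delta_rot": [0,0,0],"fingers": 0.155},{"travel": [0,0,-4],"delta_rot": [0,0,0],"fingers": 0.155},{"travel": [0,0,-4],"delta_rot": [0,0,0],"fingers": 0.155},{"travel": [0,0,-4],"delta_rot": [0,0,0],"fingers": 0.155},{"travel": [0,0,-3],"delta_rot": [0,0,0],"fingers": 0.155},{"travel": [0,0,-1.5],"delta_rot": [0,0,0],"fingers": 0.155},{"travel": [0,0,0],"delta_rot": [0,0,0],"fingers": 0.155},{"travel": [0,0,0],"delta_rot": [0,0,0],"fingers": 0.155}]'

```text
clock: 18.68
eef_pos: [463.9, 194.4, 203.9]
eef_rot: [3.142, 0.0, 0.224]
wrist_force: [0.7, -0.6, -2.7]
finger_gap: 40.1
```

```bash
cat > chk.py <<'E'
from h import *
for cn in ['top','scene']:
    c=shot(cn)
    for n in ['flask','flask_neck','jaw_ring','mat_top','small_flask','sample_jar','blue_cap']:
        for d in tip_of(n,cn)[:2]: p=w(c,d['at']); print(cn,n,round(d['confidence'],2),p.round(1))
E
python3 chk.py; python3 gap.py g2.png | tail -1
```

```text
top flask 0.58 [529.  211.   82.3]
top flask 0.44 [ 544.  -117.8   10.1]
top mat_top 0.83 [ 541.5 -119.2   14. ]
top mat_top 0.7 [ 4.589e+02 -3.315e+02 -2.000e-01]
top small_flask 0.56 [ 387.9 -149.5    3.7]
top sample_jar 0.67 [ 387.8 -149.    -2.4]
top blue_cap 0.54 [378.7  26.7  -1. ]
scene flask 0.98 [530.7 208.1  75.2]
scene flask 0.63 [505.2 337.8   1.3]
scene flask_neck 0.96 [501.1 340.6 116.7]
scene flask_neck 0.34 [379.4  27.   -2. ]
scene jaw_ring 0.84 [530.3 208.6 194.3]
scene mat_top 0.84 [ 549.  -117.     8.5]
scene small_flask 0.77 [375.1 223.6  -0.6]
scene sample_jar 0.81 [ 3.903e+02 -1.466e+02 -2.000e-01]
scene sample_jar 0.23 [529.  227.3 200.3]
scene blue_cap 0.82 [378.4  29.   -1.2]
40.306401883663426 [ 0.6  0.7 -3.2] [463.9 194.4 204.1]
```

Request:
send_rows --plan '[{"travel": [0,0,-3],"delta_rot": [0,0,0],"fingers": 0.155},{"travel": [0,0,-6],"delta_rot": [0,0,0],"fingers": 0.155},{"travel": [0,0,-9],"delta_rot": [0,0,0],"fingers": 0.155},{"travel": [0,0,-9],"delta_rot": [0,0,0],"fingers": 0.155},{"travel": [0,0,-6],"delta_rot": [0,0,0],"fingers": 0.155},{"travel": [0,0,-3],"delta_rot": [0,0,0],"fingers": 0.155},{"travel": [-0.4,2,0],"delta_rot": [0,0,0],"fingers": 0.155},{"travel": [-0.9,5,0],"delta_rot": [0,0,0],"fingers": 0.155},{"travel": [-1.6,9,0],"delta_rot": [0,0,0],"fingers": 0.155},{"travel": [-2.4,13,0],"delta_rot": [0,0,0],"fingers": 0.155},{"travel": [-3.1,17,0],"delta_rot": [0,0,0],"fingers": 0.155},{"travel": [-3.9,21,0],"delta_rot": [0,0,0],"fingers": 0.155},{"travel": [-3.9,21,0],"delta_rot": [0,0,0],"fingers": 0.155},{"travel": [-3.9,21,0],"delta_rot": [0,0,0],"fingers": 0.155},{"travel": [-3.9,21,0],"delta_rot": [0,0,0],"fingers": 0.155},{"travel": [-3.9,21,0],"delta_rot": [0,0,0],"fingers": 0.155}]'

```text
clock: 21.52
eef_pos: [470.0, 39.3, 240.1]
eef_rot: [3.141, -0.0, 0.223]
wrist_force: [0.3, 0.2, -2.0]
finger_gap: 40.5
```

Request:
send_rows --plan '[{"travel": [-3.9,21,0],"delta_rot": [0,0,0],"fingers": 0.155},{"travel": [-3.9,21,0],"delta_rot": [0,0,0],"fingers": 0.155},{"travel": [-3.9,21,0],"delta_rot": [0,0,0],"fingers": 0.155},{"travel": [-3.9,21,0],"delta_rot": [0,0,0],"fingers": 0.155},{"travel": [-3.9,21,0],"delta_rot": [0,0,0],"fingers": 0.155},{"travel": [-3.9,21,0],"delta_rot": [0,0,0],"fingers": 0.155},{"travel": [-3.1,17,0],"delta_rot": [0,0,0],"fingers": 0.155},{"travel": [-2.4,13,0],"delta_rot": [0,0,0],"fingers": 0.155},{"travel": [-1.6,9,0],"delta_rot": [0,0,0],"fingers": 0.155},{"travel": [-0.9,5,0],"delta_rot": [0,0,0],"fingers": 0.155},{"travel": [-0.4,2,0],"delta_rot": [0,0,0],"fingers": 0.155},{"travel": [0,0,0],"delta_rot": [0,0,0],"fingers": 0.155},{"travel": [0,0,0],"delta_rot": [0,0,0],"fingers": 0.155},{"travel": [0,0,0],"delta_rot": [0,0,0],"fingers": 0.155},{"travel": [0,0,0],"delta_rot": [0,0,0],"fingers": 0.155},{"travel": [0,0,0],"delta_rot": [0,0,0],"fingers": 0.155},{"travel": [0,0,0],"delta_rot": [0,0,0],"fingers": 0.155},{"travel": [0,0,0],"delta_rot": [0,0,0],"fingers": 0.155}]'

```text
clock: 23.78
eef_pos: [477.4, -133.8, 240.0]
eef_rot: [3.142, -0.0, 0.224]
wrist_force: [0.6, -0.9, -2.2]
finger_gap: 40.0
```

```bash
python3 chk.py; python3 gap.py g3.png ; python3 - <<'E'
from h import *
c=shot('scene'); save(c,'s3.png',(215,120,455,320),3)
E
```

```text
top flask 0.93 [501.7 337.5   2.2]
top flask_neck 0.72 [374.5 221.6   3.2]
top flask_neck 0.6 [502.6 331.3 109.6]
top small_flask 0.62 [374.9 223.    4. ]
top blue_cap 0.69 [379.   26.2  -2.6]
scene flask 0.96 [ 540.1 -120.8  108.3]
scene flask 0.71 [503.2 338.6   0.9]
scene flask_neck 0.79 [504.7 338.5 114.4]
scene flask_neck 0.6 [ 550.7 -124.3  223.7]
scene jaw_ring 0.83 [ 543.3 -124.3  233.9]
scene jaw_ring 0.53 [536.9 187.5  -5.1]
scene mat_top 0.95 [ 547.3 -114.1    4.2]
scene small_flask 0.57 [371.8 222.1  -2.6]
scene sample_jar 0.75 [ 392.4 -147.8   -3.7]
scene blue_cap 0.5 [380.4  28.4  -1.8]
38 -21.1 -16.8 14.2 17.4
42 -21.7 -16.0 12.7 18.7
46 -21.5 -15.5 12.5 18.0
50 -20.8 -2.5 -2.0 18.0
54 -22.1 -2.0 -2.0 18.6
58 -24.3 -6.1 2.2 20.8
62 -25.3 -12.7 8.3 21.8
66 -25.7 -15.4 10.6 22.1
70 -25.5 -16.0 11.4 22.1
74 -24.8 -14.7 9.9 21.4
78 -24.1 -11.3 6.7 20.1
82 -21.4 -2.4 -2.0 17.8
86 -16.7 -2.4 -1.9 12.3
90 -10.7 -2.4 -1.9 5.9
40.27802824443908 [-0.7  0.6 -1.8] [ 477.4 -133.8  240.1]
```

View pics/s3.png

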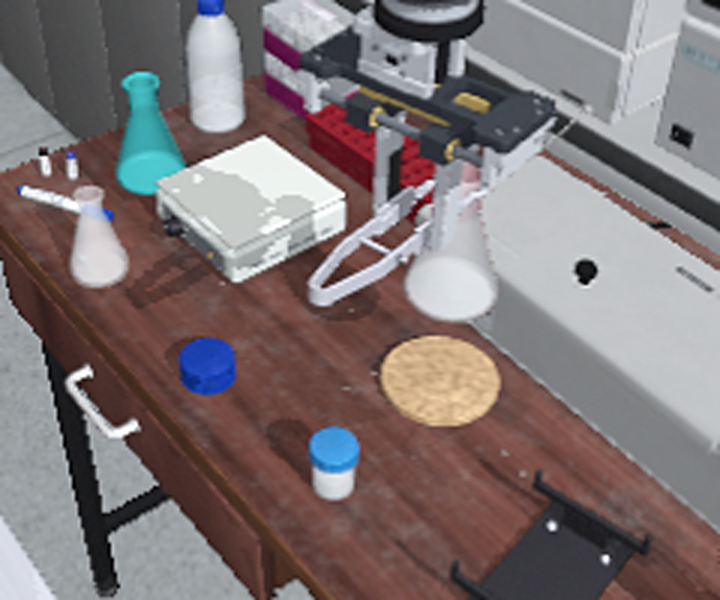

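The flask hangs upright from the tongs at crop (452,265) above the mat at (440,380), and the bystanders are where they were. I'll hand in now.

```bash
python3 - <<'E'
from h import *
print(manip.read_state()['finger_gap']); print(manip.sign_off())
E
```

```text
40.125154719924176
the job is handed in; nothing more can be done
None
```

I gripped the tongs by their finger plates, brought the open jaws down round the neck of the clear flask on the hotplate, and squeezed them to the mark. I then lifted the flask and carried it over the cork mat. It was still hanging there when I handed the job in, at about 24 s of the 45 s allowed; hand-in reports no verdict.

**Last checks:**
- **Tongs at the mark:** the finger plates were 40.1–40.3 mm apart. The jaws' outer span was about 47.8 mm, which puts the inner gap at about 36 mm.
- **Flask:** it looked upright, with its underside about 110–120 mm above the table. Its axis was about 5–9 mm from the mat's middle, depending on which reading of the mat I use.
- **Force and contact:** the wrist force was about 2 N. I saw no sign of the gripper touching the glass.
- **Bystanders:** the small flask, sample jar and cap were found within about 4 mm of where they started. The sample jar was seen only by the scene camera at the end.

**Not checked or in disagreement:**
- I did not look at the groove on the guide pin; the mark was judged from the finger opening and the jaw span.
- I took no separate speed reading of the flask. The arm had been still for over a second before hand-in.
- Camera readings of the flask differed by a few mm to about 10 mm in places: the underside read 108 mm against about 120 mm expected from the tongs' height.

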